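# Raise the easel's panel rest to the tape mark and lock its cam lever, keeping hold

### The arm

A 6-joint arm with a two-finger parallel gripper is mounted at the origin on the work surface. World frame = base frame: x ahead of the robot, y to its left, z up, the work surface at z = 0. Lengths are in mm, angles in rad, forces in N, time in s.
With the tool pointing down it reaches from about 350 to 1000 mm from the base axis. Payload 7.1 kg.
Tool frame: the origin (TCP) lies on the centre line of the jaws, within the pads' length; the fingertips stand 11 mm ahead of it and the grasp point (between the pads) lies 8 mm behind it; z points along the fingers, y is the line along which they close (so a half turn about z gives the same grasp; the last joint's range is limited). The gripper opens to 85 mm and grips with 20 to 120 N. Pads are 22 mm wide; open, the fingers measure 114 mm over their backs; the gripper's body (76 mm by 85 mm) begins 54 mm behind the grasp point. The pads swing forward as they close: fully open they stand 13 mm farther back than shut.
Start: joints at [-0.019, 0.423, 1.63, -0, 1.089, -0.019], TCP at [624.984, 0.026, 242.319] pointing down, gripper open.
Joint ranges: [-3, 3], [-0.9, 2.11], [0.09, 2.58], [-1.31, 4.45], [0.11, 2.69], [-2.54, 2.54]. Speed limits (rad/s): [2.39, 2.39, 3.01, 3.14, 3.14, 3.14].

### API

Orientations are given as a unit quaternion [w, x, y, z].
In Python, from workcell import r gives the robot as it stands.
- The arm moves only by the shell command python3 -m crank 'ROWS'. ROWS is JSON, a list of rows, each a list of 7 numbers: the turn, a rotation vector about the tool's x, y, z in rad, then the shift along the tool's x, y, z in mm, then the opening, from -1 (shut) to 1 (fully open), so that 0 is half open. In form: [[rx, ry, rz, tx, ty, tz, gripper], ...]. A call has 1 to 20 rows; each row is the pose to reach, as a shift and turn from the pose commanded when the call began, along the tool's axes at that moment; what a row does not reach only later rows make up. A row lasts 1/8 s, in which the tool goes at most 62.5 mm and 10.7 degrees, less where a joint would pass 70% of its speed; a pose out of reach is approached as far as the arm can. A call with a gripper value outside its range is refused whole. The fingers move at their own pace and stop on an object; the grip force is fixed at half the most. Time passes only in rows, so rows that repeat a pose let the fingers close. It gives the time, the measured TCP pose, the force, the opening and the grip force at its end, in the units of the state.
- r.get_obs(): the state, without advancing time (a new reading comes with each control period).
- r.camera(name): name is "scene" or "side" or "wrist"; returns (picture, depth): 400x640x3 uint8, red, green, blue; 400x640 float32, mm along the optical axis (not along the pixel's ray), 0 where there is no reading.
- r.calibration(name): a dict with "fx", "fy", "cx", "cy" (pixels), "world_from_camera" (4x4, takes a point from camera to world coordinates); the wrist camera has in their place "hand_eye" (4x4, takes a point from camera to tool coordinates, whose origin is the TCP and whose axes are the flange's). Camera axes: x right, y up, looking along -z (the intrinsics and any distortion apply to the point x, -y, -z); pixel columns grow to the right and rows downward; lengths in mm; the calibration is good to about 2 mm. A picture is of the moment at which its call begins: read the wrist's pose just before it. calibration takes no time and is no camera call.
- r.sign_off(): hands the job in; it is judged then, once.
The state is a dict: "clock": time; "joint_positions": joint angles; "qvel": joint speeds; "joint_torque": joint torques, N m; "position": TCP position; "orientation": TCP orientation; "wrist_force": force on the tool from outside, world axes, zero at the start; "ft_torque": the same for the moment, N m; "opening": finger opening in mm; "finger_force": force on a finger pad.
Only numpy, scipy, OpenCV 4.12 (cv2) and the standard library are available. Lean on these libraries where they do the work, as an engineer would, in place of code of your own. Each camera call takes 0.05 s, during which the arm holds its last target. There are 200 camera calls.

### The job

The panel rest of the little table easel has slid down its sloping mast because its red cam lever is open. Slide the rest up until the top edge of its black sleeve meets the lower edge of the blue tape on the mast, and hold it there while you press the cam lever fully shut against the sleeve. Finish while still holding the rest firmly in the gripper, and leave the paint tin, water pot, jar and brush where they are.

Things in the scene. Friction and masses are not known exactly. Their poses are not given: they have to be found in the camera images.
- easel: Table easel, fixed. Origin on the table under its middle; x points level from the front foot bar (at x -200, 260 mm wide, 34 mm high) to the back legs, y left. Mast: aluminium bar 22 mm square, 460 mm long, in the plane y = 0; its centre line starts at x -200, z 40 mm and climbs to +x at 25 degrees (0.436 rad). A clip 70 mm wide, up to 32 mm out from the centre line, covers its top 60 mm.
- rest: Sliding panel rest, 0.4 to 0.6 kg. Origin on the mast's centre line at the ledge's underside; x points up along the mast, z out of its upper face, y level to the left. Black sleeve: x -40 to 30, y and z -15 to 15 mm. Lever open, it runs down by itself unless held (about 2 N); it starts on its bottom stop and travels 200 mm. Only the lever lies beside the sleeve below the ledge.
- ledge_under (a point): Middle of the underside of the rest's dark wooden ledge: x 0, y 0, z 16 mm in the rest's frame. The ledge is 200 mm wide across y, x 0 to 12, z 11 to 21 mm, with a thin lip out to z 24.5 from x 4 to 18 mm. Open fingers straddling the sleeve below it can push the rest up by this underside.
- lever (a joint): Angle (rad) of the red cam lever on the sleeve's left (+y) side: 0 is fully shut, flat along the sleeve; 0.4 to 0.55 at the start, 0.9 at most; its tip swings to +y as it opens. It stays where it is left and takes about 2 N at the tip, up to 8 N over the last 0.28 rad, where its cam clamps the mast and drags the rest down a little; shut, it stays shut and locks the rest against sliding down.
- lever_pivot (a point): The lever's hinge, axis along the rest's z: x 22, y 21, z 0 mm in the rest's frame. From here the lever points down the mast, its tip 36 mm below the ledge's underside when shut; 58 mm long, 7 to 9 mm thick, 18 mm tall (z -9 to 9 mm, clear of the ledge). Shut, its outer face lies at y 24.5 to 26.5 mm.
- lever_tip (a point): Middle of the lever's free end, 58 mm from its hinge.
- rest_edge (a point): Middle of the top edge of the black sleeve on its upper face: x 30, y 0, z 15 mm in the rest's frame; same axes as the rest.
- tape_edge (a point): Middle of the lower edge of the blue tape band (12 mm wide, stuck round the mast) on the mast's upper face, 11.6 mm out from the centre line; x up along the mast, z out of its upper face. Paper thin: the sleeve can slide over it. 80 to 130 mm up the mast from the sleeve's top edge at the start.
- paint_tin: Open watercolour tin, yellow, 215 x 90 x 22 mm, with its white lid 92 mm wide folded flat on its +y side; loose. Origin under the centre of the tin. To be left alone.
- water_pot: Empty clear plastic pot, 84 mm across, 85 mm high, loose; origin under its centre. To be left alone.
- gesso_jar: Closed jar, 68 mm across, 85 mm high, loose; origin under its centre. To be left alone.
- brush: Brush lying flat, 200 mm long along its x axis; loose. To be left alone.

How it is judged:
By the outcome, as a careful person would: the job done as asked, in the order asked, and still so for the second after the job is handed in, while the arm keeps its last pose, push and grip.
It also fails if it takes over 35 s, if anything falls off the work surface, if the arm or the gripper's body presses on something with over 40 N, if the wrist force passes 120 N, or if a joint passes its speed limit or range.

## Working session

There is one attempt and no reset: what is moved stays moved. The work goes in short steps, Python scripts to look and compute and a shell command to move; the robot and the scene stay as the last step left them, time stands still between calls to the robot, and variables do not carry over. Pictures are saved under pics/ and viewed, at most 10 in all, crops included, and the job is handed in when it is done.

```bash
mkdir -p pics; ls; python3 - <<'E'
from workcell import r
import cv2,numpy as np
for n in ("scene","side"):
    p,d=r.camera(n); cv2.imwrite(f"pics/{n}0.png",p[:,:,::-1]); np.save(f"pics/{n}0.npy",d)
    c=r.calibration(n); print(n,{k:(np.round(v,3).tolist()) for k,v in c.items()})
print(r.calibration("wrist"))
print(r.get_obs())
E
```

```text
pics
scene {'fx': 417.411, 'fy': 417.411, 'cx': 320.316, 'cy': 195.451, 'world_from_camera': [[-0.822, -0.498, 0.277, 939.792], [0.57, -0.719, 0.398, 472.754], [0.001, 0.485, 0.875, 1157.645], [0.0, 0.0, 0.0, 1.0]]}
side {'fx': 366.228, 'fy': 366.228, 'cx': 320.48, 'cy': 201.622, 'world_from_camera': [[0.811, 0.424, -0.402, 204.425], [-0.584, 0.569, -0.579, -555.522], [-0.017, 0.705, 0.709, 785.299], [0.0, 0.0, 0.0, 1.0]]}
{'fx': 359.9498561180064, 'fy': 359.9498561180064, 'cx': 320.9253966895732, 'cy': 198.12869113044113, 'hand_eye': array([[ 8.75290799e-04,  9.59216534e-01,  2.82670966e-01,
         7.19515984e+01],
       [ 9.99999550e-01, -7.36245517e-04, -5.98121323e-04,
         2.17668578e-01],
       [-3.65612632e-04,  2.82671362e-01, -9.59216747e-01,
        -1.31686913e+02],
       [ 0.00000000e+00,  0.00000000e+00,  0.00000000e+00,
         1.00000000e+00]])}
{'clock': 0.1, 'joint_positions': array([-1.89909097e-02,  4.23786449e-01,  1.63061730e+00,  7.34131376e-06,
        1.08860916e+00, -1.90179601e-02]), 'qvel': array([-0.00087459, -0.001102  , -0.00212785, -0.00083164, -0.0013618 ,
       -0.00097666]), 'joint_torque': array([ 5.57094211e-05, -5.58422327e+01, -2.82446283e+01, -1.17158891e-05,
        3.01709355e-03, -1.51726192e-05]), 'position': array([6.24514296e+02, 4.25122053e-02, 2.41608200e+02]), 'orientation': array([-5.13841073e-04,  7.07098244e-01,  7.07114961e-01, -4.90159964e-04]), 'wrist_force': array([-0.17566662, -0.17062291, -0.24869493]), 'ft_torque': array([0.01192284, 0.0282356 , 0.00398358]), 'finger_force': 0.0, 'opening': 85.09053666151328}
```

View pics/scene0.png

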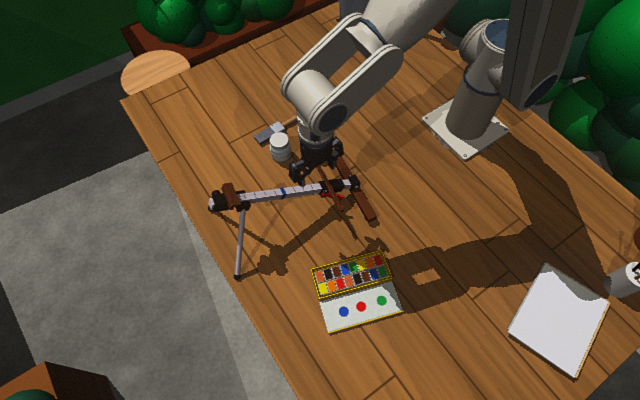

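View pics/side0.png

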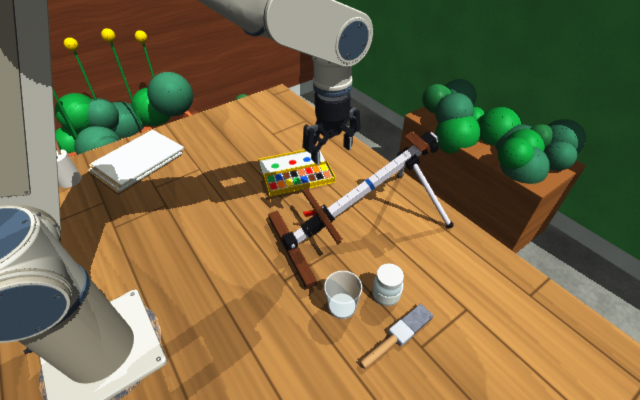

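The easel stands left of the image centre, under the arm. In the side view the mast runs from (290,241) to (430,142), with the sleeve at about (317,221) and the tape at about (370,185). In the scene view the tape is at (283,192) and the sleeve at (328,187). Next I'll enlarge both views and get 3D points.

```bash
cat > h.py <<'E'
import numpy as np,cv2
from scipy.spatial.transform import Rotation as R
from workcell import r
def T_tool(o):
    T=np.eye(4);q=o["orientation"];T[:3,:3]=R.from_quat([q[1],q[2],q[3],q[0]]).as_matrix();T[:3,3]=o["position"];return T
def px(n,u,v,d,W=None):
    c=r.calibration(n); W=c["world_from_camera"] if W is None else W
    p=np.array([(u-c["cx"])/c["fx"]*d,-(v-c["cy"])/c["fy"]*d,-d,1]);return (W@p)[:3]
def proj(n,P,W=None):
    c=r.calibration(n); W=c["world_from_camera"] if W is None else W
    q=np.linalg.inv(W)@np.append(P,1);return c["cx"]+c["fx"]*q[0]/-q[2],c["cy"]-c["fy"]*q[1]/-q[2]
E
python3 - <<'E'
from h import *
a=cv2.imread("pics/side0.png")[120:280,250:450];b=cv2.imread("pics/scene0.png")[150:230,200:400]
cv2.imwrite("pics/crop0.png",np.vstack([cv2.resize(a,None,fx=4,fy=4,interpolation=2)[40:600-240+240-0],])[:560])
cv2.imwrite("pics/crop1.png",cv2.resize(b,None,fx=4,fy=4,interpolation=2))
d=np.load("pics/side0.npy")
for u,v in [(290,241),(317,221),(340,206),(355,196),(370,185),(385,174),(400,163)]:
    print(u,v,px("side",u,v,d[v,u]).round(1))
d=np.load("pics/scene0.npy")
for u,v in [(355,184),(310,189),(283,192),(255,196)]:
    print(u,v,px("scene",u,v,d[v,u]).round(1))
E
```

```text
290 241 [471.6 -31.7  60.7]
317 221 [550.5 -39.6  90.9]
340 206 [614.1 -52.  116.7]
355 196 [656.2 -59.3 133.3]
370 185 [697.1 -67.6 154.9]
385 174 [738.4 -75.1 175.4]
400 163 [781.7 -80.9 193.6]
355 184 [4.825e+02 2.000e-01 5.980e+01]
310 189 [624.  -33.5 121.1]
283 192 [701.6 -50.  157.8]
255 196 [777.7 -61.9 195.7]
```

View pics/crop0.png

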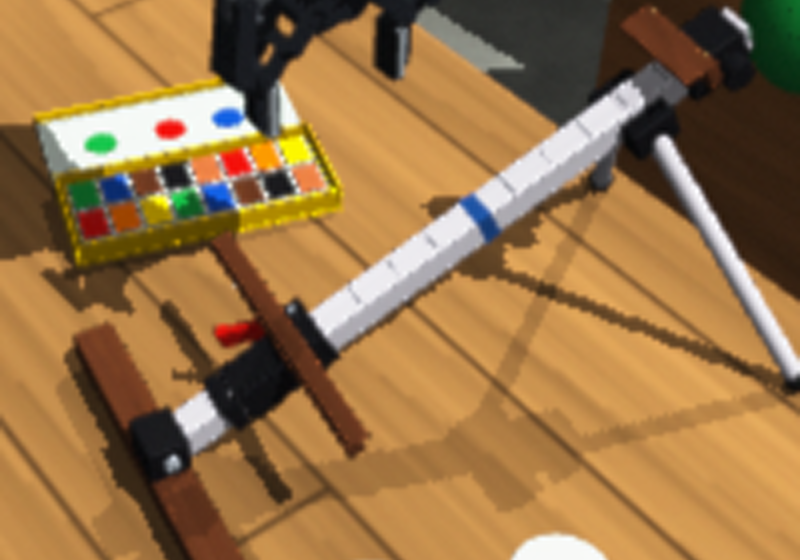

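View pics/crop1.png

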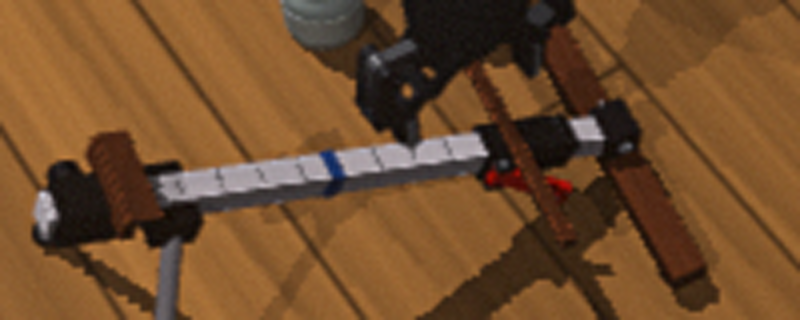

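The side crop shows the sleeve top edge at about (312,330) and the tape at (475,215). The red lever is open on the left, with the clip at top right. The scene crop shows the same, with the tape at (332,170) and nothing beside the sleeve except the lever. Next I'll compute a hover pose.

```bash
cat >> h.py <<'E'
def restR(yaw):
    c,s=np.cos(.4363),np.sin(.4363);y=np.array([np.cos(yaw),np.sin(yaw),0]);z=np.array([0,0,1])
    m=c*y+s*z;n=-s*y+c*z
    return np.c_[m,np.cross(n,m),n]
def goal(yaw,O,p):  # TCP at p in rest frame -> row in current tool frame
    o=r.get_obs();T=T_tool(o);Q=restR(yaw);G=Q@np.diag([1,-1,-1])
    rv=R.from_matrix(T[:3,:3].T@G).as_rotvec(); t=T[:3,:3].T@(np.array(O)+Q@np.array(p)-T[:3,3])
    return rv.round(3),t.round(1)
E
python3 -c "
from h import *
print(goal(-.18,(553,-31,78),(-16,15,120)))"
```

```text
(array([-0.382,  0.319,  1.72 ]), array([  -4.6, -132.9,   61.8]))
```

```bash
python3 -m crank '[[-0.382,0.319,1.72,-4.6,-132.9,61.8,1],[-0.382,0.319,1.72,-4.6,-132.9,61.8,1],[-0.382,0.319,1.72,-4.6,-132.9,61.8,1],[-0.382,0.319,1.72,-4.6,-132.9,61.8,1],[-0.382,0.319,1.72,-4.6,-132.9,61.8,1],[-0.382,0.319,1.72,-4.6,-132.9,61.8,1],[-0.382,0.319,1.72,-4.6,-132.9,61.8,1],[-0.382,0.319,1.72,-4.6,-132.9,61.8,1],[-0.382,0.319,1.72,-4.6,-132.9,61.8,1],[-0.382,0.319,1.72,-4.6,-132.9,61.8,1],[-0.382,0.319,1.72,-4.6,-132.9,61.8,1],[-0.382,0.319,1.72,-4.6,-132.9,61.8,1],[-0.382,0.319,1.72,-4.6,-132.9,61.8,1],[-0.382,0.319,1.72,-4.6,-132.9,61.8,1]]'; python3 - <<'E'
from h import *
o=r.get_obs();print(o["joint_positions"].round(3)); print(goal(-.18,(553,-31,78),(-16,15,120)))
p,d=r.camera("wrist");np.save("pics/w0.npy",d);np.save("pics/w0T.npy",T_tool(o));cv2.imwrite("pics/w0.png",p[:,:,::-1])
E
```

```text
clock: 1.85
position: [492.1, -4.7, 180.5]
orientation: [0.019, 0.972, -0.088, 0.216]
wrist_force: [0.1, -0.0, -0.1]
opening: 85.5
finger_force: 0.0
[ 0.014  0.209  2.229 -0.295  0.285  2.031]
(array([-0.   , -0.001, -0.   ]), array([-0.8, -0. ,  0.2]))
```

View pics/w0.png

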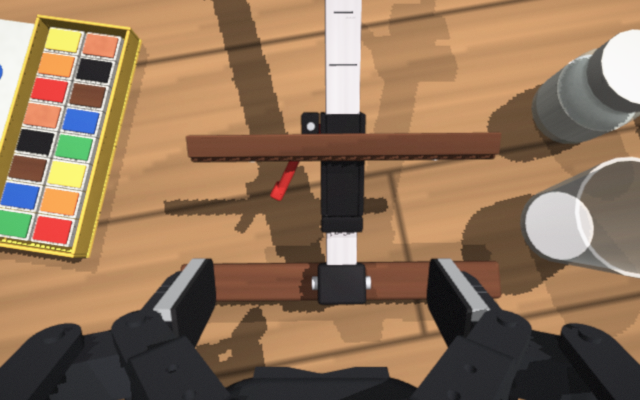

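The wrist view shows the rest squarely. The sleeve's top edge is at row 115, columns 325–364, and the ledge runs from (187,137) to (500,134). The lever tip is at about (278,195), and the fingers are open below. Next I'll measure points.

```bash
python3 - <<'E'
from h import *
d=np.load("pics/w0.npy");W=np.load("pics/w0T.npy")@r.calibration("wrist")["hand_eye"]
Q=restR(-.18);O=np.array([553,-31,78.])
for n,u,v in [("sleeveTop",344,117),("sleeveTopL",327,117),("sleeveTopR",362,117),("sleeveBot",342,217),("mastHi L",330,20),("mastHi R",359,20),("mastHi",344,20),("mastlow",342,245),("ledgeL",192,145),("ledgeR",495,143),("levertip",278,193),("lever",287,175),("under",343,157)]:
    P=px("wrist",u,v,np.median(d[v-1:v+2,u-1:u+2]),W);print(n,P.round(1),(Q.T@(P-O)).round(1))
E
```

```text
sleeveTop [584.6 -36.5 107.7] [41.6  0.3 13.4]
sleeveTopL [586.5 -25.6 107.7] [41.6 11.3 13.4]
sleeveTopR [582.5 -47.9 107.7] [ 41.6 -11.4  13.4]
sleeveBot [523.6 -25.4  77. ] [-27.5   0.3  11.7]
mastHi L [639.5 -36.9 128.5] [99.5  9.7  9.4]
mastHi R [636.3 -54.4 128.6] [99.5 -8.1  9.4]
mastHi [638.  -45.4 128.5] [99.5  1.1  9.3]
mastlow [504.5 -22.4  65.4] [-50.   -0.2   9.4]
ledgeL [582.7  62.1 109.8] [24.8 96.9 23.5]
ledgeR [ 549.8 -127.4  109.5] [ 26.1 -95.4  22.6]
levertip [548.   16.   80.3] [-11.1  45.4   7.7]
lever [558.3   7.4  86. ] [ 1.9 38.7  8. ]
under [559.7 -31.4 102.8] [16.5  0.8 19.6]
```

```bash
python3 - <<'E'
from h import *
O=np.array([553,-31,78.])+restR(-.175)@np.array([12,.5,-1.6]);print(O)
for p in [(-18,17,60),(-18,17,-10)]: print(goal(-.175,O,p))
E
```

```text
[564.46261472 -32.51893388  81.6209534 ]
(array([ 0.002, -0.001, -0.005]), array([ 9.1, -2.4, 61.8]))
(array([ 0.002, -0.001, -0.005]), array([  9. ,  -2.5, 131.8]))
```

```bash
python3 -m crank '[[0,0,-0.005,9,-2.5,30,1],[0,0,-0.005,9,-2.5,60,1],[0,0,-0.005,9,-2.5,80,1],[0,0,-0.005,9,-2.5,95,1],[0,0,-0.005,9,-2.5,110,1],[0,0,-0.005,9,-2.5,122,1],[0,0,-0.005,9,-2.5,131,1],[0,0,-0.005,9,-2.5,131,1]]'; python3 - <<'E'
from h import *
o=r.get_obs();print(o["joint_positions"].round(3))
p,d=r.camera("wrist");np.save("pics/w1.npy",d);np.save("pics/w1T.npy",T_tool(o));cv2.imwrite("pics/w1.png",p[:,:,::-1])
E
```

```text
clock: 2.9
position: [559.4, -12.2, 72.4]
orientation: [0.022, 0.974, -0.086, 0.21]
wrist_force: [-0.2, -0.3, 1.0]
opening: 85.4
finger_force: 0.0
[-2.000e-03  5.220e-01  2.126e+00 -8.140e-01  1.090e-01  2.539e+00]
```

View pics/w1.png

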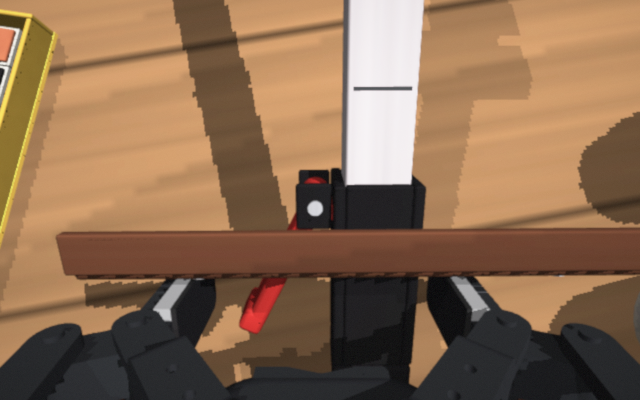

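The fingers straddle the sleeve just below the ledge: left pad near (190,300), right pad near (460,295), and the lever tip at (255,325) between them. Joints 5 and 6 sit at their limits, so I'll check the pose error and step away.

```bash
python3 - <<'E'
from h import *
O=np.array([564.5,-32.5,81.6])
o=r.get_obs();T=T_tool(o);Q=restR(-.175);print("tcp in rest",(Q.T@(T[:3,3]-O)).round(1))
print(goal(-.175,O,(-18,17,-10)), goal(-.175,O,(-12,17,-10)))
d=np.load("pics/w1.npy");W=np.load("pics/w1T.npy")@r.calibration("wrist")["hand_eye"]
for n,u,v in [("sleeveTop",378,187),("sleeveTopR",411,187),("sleeveTopL",346,187),("mast line",382,88),("mast hi",384,10),("Lfinger",180,297),("Rfinger",470,293),("Lblack",205,300),("Rblack",437,300),("levertip",252,322),("ledge",370,273)]:
    P=px("wrist",u,v,np.median(d[v-1:v+2,u-1:u+2]),W);print(n,(Q.T@(P-O)).round(1),(T[:3,:3].T@(P-T[:3,3])).round(1))
E
```

```text
tcp in rest [-11.8  19.   -4.5]
(array([0.008, 0.011, 0.   ]), array([-6.1,  2. ,  5.6])) (array([0.008, 0.011, 0.   ]), array([-0.1,  2. ,  5.6]))
sleeveTop [31.4  1.1 14.5] [ 43.   18.1 -19.3]
sleeveTopR [31.3 -9.7 14. ] [ 42.9  28.9 -18.7]
sleeveTopL [31.2 11.3 13.8] [ 42.9   7.9 -18.7]
mast line [61.8  0.9 11.8] [ 73.5  18.3 -16.9]
mast hi [83.4  1.3 10.9] [ 95.   17.9 -16.3]
Lfinger [-0.  63.1 28.2] [ 11.4 -43.8 -33.1]
Rfinger [ -0.2 -27.7  26.3] [ 11.3  47.  -30.5]
Lblack [-13.5  62.3   9.1] [ -1.8 -43.2 -13.8]
Rblack [-12.1 -23.   11.7] [ -0.4  42.2 -15.8]
levertip [-23.1  45.4   9.1] [-11.4 -26.3 -13.6]
ledge [ 4.5  3.5 21.7] [ 16.   15.7 -26.2]
```

```bash
python3 -m crank '[[0,0,0,3,0,0,1],[0,0,0,8,0,0,1],[0,0,0,15,0,0,1],[0,0,0,23,0,0,1],[0,0,0,31,0,0,1],[0,0,0,39,0,0,1],[0,0,0,47,0,0,1],[0,0,0,55,0,0,1],[0,0,0,63,0,0,1],[0,0,0,71,0,0,1],[0,0,0,77,0,0,1],[0,0,0,80,0,0,1],[0,0,0,80,0,0,1]]'; python3 - <<'E'
from h import *
O=np.array([564.5,-32.5,81.6])
o=r.get_obs();T=T_tool(o);Q=restR(-.175);print(o["joint_positions"].round(3),"tcp in rest0",(Q.T@(T[:3,3]-O)).round(1), goal(-.175,O,(68,18,-9)))
p,d=r.camera("wrist");np.save("pics/w2.npy",d);np.save("pics/w2T.npy",T);cv2.imwrite("pics/w2.png",p[:,:,::-1])
E
```

```text
clock: 4.58
position: [631.1, -24.9, 105.6]
orientation: [0.022, 0.974, -0.086, 0.21]
wrist_force: [-3.5, 1.4, 1.0]
opening: 85.3
finger_force: 0.9
[-0.027  0.519  1.967 -0.288  0.245  1.986] tcp in rest0 [68.4 19.1 -5.4] (array([0.008, 0.011, 0.   ]), array([-0.3,  1. ,  3.6]))
```

View pics/w2.png

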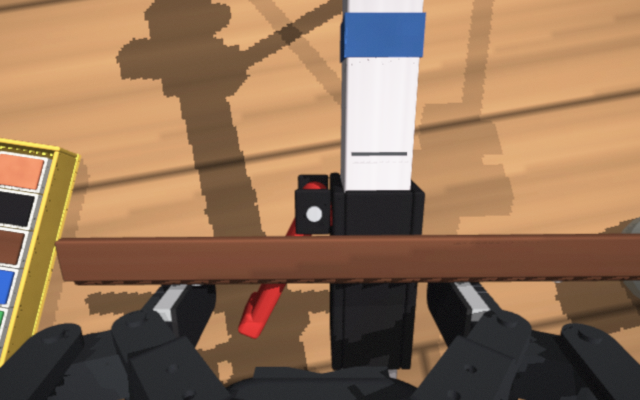

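The rest follows the fingers, and the lever tip is still at (250,330). The tape's lower edge is at row 57 and the sleeve's top edge at row 191. I'll find both boundary rows at subpixel level and intersect them with the mast's face plane.

```bash
cat >> h.py <<'E'
def gap(name,tag,vt,vs,u=380):
    a=cv2.imread(f"pics/{name}.png").astype(float);W=np.load(f"pics/{tag}.npy")@r.calibration("wrist")["hand_eye"];Q=restR(-.175);O=np.array([564.5,-32.5,81.6])
    out=[]
    for v0,ch in ((vt,2),(vs,1)):   # tape edge via red channel, sleeve via green
        col=a[v0-10:v0+11,u-20:u+21,ch].mean(1);g=np.abs(np.diff(col));v=v0-10+(g*np.arange(20)).sum()/g.sum()+.5;print(name,"row",v.round(2),end=" ")
        A=Q.T@(W[:3,3]-O);B=Q.T@(px("wrist",u,v,100,W)-O);t=(11.5-A[2])/(B[2]-A[2]);out.append((A+t*(B-A))[0])
    print("tape x,sleeve x,gap",np.round(out+[out[0]-out[1]],2))
E
python3 - <<'E'
from h import *
gap("w2","w2T",57,191)
d=np.load("pics/w2.npy");W=np.load("pics/w2T.npy")@r.calibration("wrist")["hand_eye"];Q=restR(-.175);O=np.array([564.5,-32.5,81.6])
a=cv2.imread("pics/w2.png");print(a[180:200,380].tolist());
for v in (45,70,120,185,200,215): print(v,d[v,380],(Q.T@(px("wrist",380,v,d[v,380],W)-O)).round(1))
E
```

```text
w2 row 56.73 w2 row 189.95 tape x,sleeve x,gap [150.67 109.76  40.92]
[[245, 243, 247], [245, 243, 247], [245, 243, 247], [245, 243, 247], [245, 243, 247], [245, 243, 247], [245, 244, 247], [245, 243, 246], [243, 241, 245], [219, 215, 221], [104, 100, 104], [44, 41, 42], [41, 38, 40], [43, 40, 41], [39, 39, 39], [40, 37, 37], [37, 34, 34], [36, 33, 36], [38, 35, 36], [37, 34, 36]]
45 104.799515 [153.8   2.3  12.3]
70 108.22169 [147.    1.7  10.8]
120 111.05756 [132.4   1.2  12.3]
185 119.291405 [111.1  -0.2  10.2]
200 115.29969 [107.5   0.5  15.5]
215 117.03028 [102.3   0.2  15.2]
```

```bash
python3 -m crank '[[0,0,0,5,0,1,1],[0,0,0,12,0,2,1],[0,0,0,19,0,3,1],[0,0,0,26,0,3,1],[0,0,0,32,0,3,1],[0,0,0,36,0,3,1],[0,0,0,38,0,3,1],[0,0,0,38,0,3,1]]'; python3 - <<'E'
from h import *
O=np.array([564.5,-32.5,81.6])
o=r.get_obs();T=T_tool(o);Q=restR(-.175);print(o["joint_positions"].round(3),"tcp in rest0",(Q.T@(T[:3,3]-O)).round(1))
p,d=r.camera("wrist");np.save("pics/w3.npy",d);np.save("pics/w3T.npy",T);cv2.imwrite("pics/w3.png",p[:,:,::-1])
a=p[:,370:391].astype(float).mean(1);print([(v,*a[v].astype(int)) for v in range(165,200)])
E
```

```text
clock: 5.62
position: [666.3, -31.1, 118.5]
orientation: [0.022, 0.974, -0.086, 0.21]
wrist_force: [-1.8, 1.6, -0.5]
opening: 85.3
finger_force: 0.9
[-0.036  0.533  1.886 -0.215  0.309  1.902] tcp in rest0 [106.2  19.1  -8.8]
[(165, np.int64(61), np.int64(103), np.int64(167)), (166, np.int64(61), np.int64(103), np.int64(166)), (167, np.int64(62), np.int64(103), np.int64(167)), (168, np.int64(61), np.int64(103), np.int64(167)), (169, np.int64(61), np.int64(103), np.int64(166)), (170, np.int64(61), np.int64(103), np.int64(166)), (171, np.int64(61), np.int64(103), np.int64(166)), (172, np.int64(61), np.int64(103), np.int64(167)), (173, np.int64(61), np.int64(103), np.int64(167)), (174, np.int64(61), np.int64(102), np.int64(167)), (175, np.int64(61), np.int64(102), np.int64(167)), (176, np.int64(61), np.int64(103), np.int64(167)), (177, np.int64(62), np.int64(104), np.int64(168)), (178, np.int64(62), np.int64(104), np.int64(168)), (179, np.int64(62), np.int64(104), np.int64(168)), (180, np.int64(61), np.int64(103), np.int64(168)), (181, np.int64(62), np.int64(104), np.int64(169)), (182, 
[... 207 characters left out ...]
np.int64(246), np.int64(243), np.int64(244)), (187, np.int64(246), np.int64(242), np.int64(244)), (188, np.int64(245), np.int64(241), np.int64(243)), (189, np.int64(245), np.int64(241), np.int64(243)), (190, np.int64(246), np.int64(242), np.int64(244)), (191, np.int64(245), np.int64(241), np.int64(243)), (192, np.int64(221), np.int64(214), np.int64(217)), (193, np.int64(98), np.int64(95), np.int64(97)), (194, np.int64(39), np.int64(38), np.int64(40)), (195, np.int64(39), np.int64(37), np.int64(40)), (196, np.int64(41), np.int64(39), np.int64(42)), (197, np.int64(38), np.int64(36), np.int64(39)), (198, np.int64(36), np.int64(35), np.int64(38)), (199, np.int64(35), np.int64(34), np.int64(36))]
```

The tape edge is at row 183.6 and the sleeve edge at row 192.9, a gap of about 2.9 mm. I'll close it, then shut the fingers in steps while centring the jaws on the sleeve and lever.

```bash
python3 -m crank '[[0,0,0,1.5,0,0,1],[0,0,0,3,0,0,1],[0,0,0,3,0,0,1],[0,0,0,3,4,0,0.6],[0,0,0,3,4,0,0.6],[0,0,0,3,4,0,0.6]]'; python3 - <<'E'
from h import *
O=np.array([564.5,-32.5,81.6])
o=r.get_obs();T=T_tool(o);Q=restR(-.175);print("tcp in rest0",(Q.T@(T[:3,3]-O)).round(1))
p,d=r.camera("wrist");np.save("pics/w4.npy",d);np.save("pics/w4T.npy",T);cv2.imwrite("pics/w4.png",p[:,:,::-1])
a=p[:,370:391].astype(int).mean(1).astype(int);print([(v,*a[v].tolist()) for v in range(180,200)])
E
```

```text
clock: 6.42
position: [668.1, -35.7, 119.8]
orientation: [0.022, 0.974, -0.086, 0.21]
wrist_force: [-3.2, 0.6, 1.3]
opening: 68.2
finger_force: 1.7
tcp in rest0 [109.1  14.9  -8.8]
[(180, 62, 103, 168), (181, 61, 103, 168), (182, 62, 103, 167), (183, 62, 103, 168), (184, 62, 104, 168), (185, 62, 104, 169), (186, 62, 104, 169), (187, 62, 104, 169), (188, 63, 105, 170), (189, 62, 104, 170), (190, 62, 104, 170), (191, 62, 103, 168), (192, 54, 87, 140), (193, 36, 47, 69), (194, 34, 33, 38), (195, 39, 37, 40), (196, 41, 39, 42), (197, 38, 37, 40), (198, 36, 35, 38), (199, 35, 34, 37)]
```

View pics/w4.png

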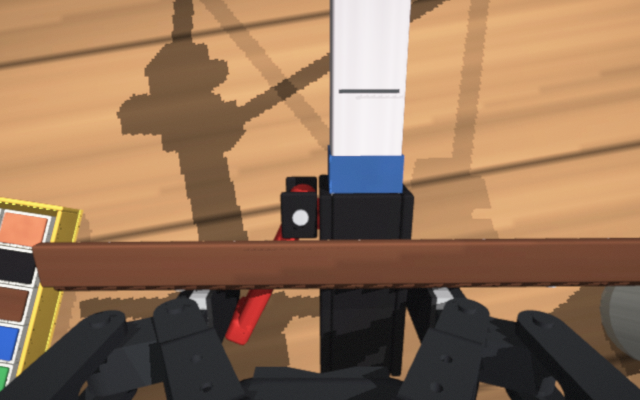

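The tape now meets the sleeve's top edge at row 193, with no white gap and its full width showing (rows 156–193). The lever tip at (240,335) is between the fingers, so I'll keep closing.

```bash
python3 -m crank '[[0,0,0,0,3,0,0.4],[0,0,0,0,5,0,0.3],[0,0,0,0,5,0,0.3],[0,0,0,0,8,0,0.1],[0,0,0,0,9,0,0.03],[0,0,0,0,9,0,0.03],[0,0,0,0,9,0,0.03]]'; python3 - <<'E'
from h import *
O=np.array([564.5,-32.5,81.6])
o=r.get_obs();T=T_tool(o);Q=restR(-.175);print("tcp in rest0",(Q.T@(T[:3,3]-O)).round(1),(Q.T@o["wrist_force"]).round(1))
p,d=r.camera("wrist");np.save("pics/w5.npy",d);np.save("pics/w5T.npy",T);cv2.imwrite("pics/w5.png",p[:,:,::-1])
a=p[:,350:370].astype(int).mean(1).astype(int);print([(v,*a[v].tolist()) for v in range(185,200)])
E
```

```text
clock: 7.35
position: [665.6, -44.0, 119.4]
orientation: [0.022, 0.974, -0.086, 0.209]
wrist_force: [-6.4, 6.3, 2.1]
opening: 44.0
finger_force: 3.3
tcp in rest0 [108.    6.2  -8.7] [-5.8  5.1  5. ]
[(185, 62, 104, 170), (186, 62, 104, 170), (187, 63, 104, 171), (188, 79, 113, 175), (189, 160, 170, 206), (190, 230, 228, 236), (191, 243, 239, 241), (192, 230, 224, 227), (193, 151, 145, 149), (194, 58, 55, 58), (195, 36, 34, 37), (196, 39, 37, 41), (197, 39, 38, 41), (198, 38, 37, 39), (199, 36, 35, 37)]
```

View pics/w5.png

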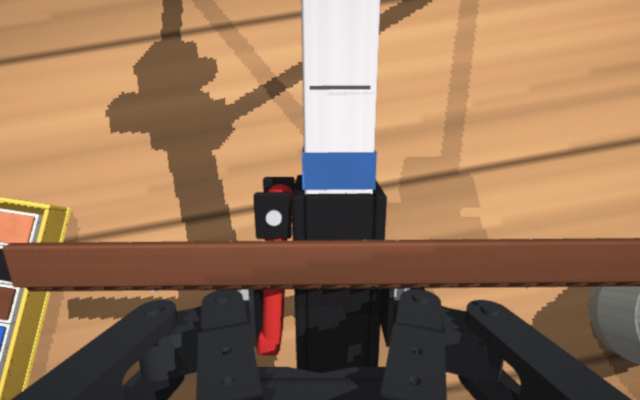

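The lever is nearly shut, but the cam drag pulled the rest about 1.25 mm low (tape edge at row 189.2, sleeve edge at row 193.2). I'll push up to make that good, then check before the final squeeze.

```bash
python3 -m crank '[[0,0,0,1,0,0,0.03],[0,0,0,1.4,0,0,0.03],[0,0,0,1.4,0,0,0.03],[0,0,0,1.4,0,0,0.03]]'; cat > m.py <<'E'
from h import *
import sys
O=np.array([564.5,-32.5,81.6])
o=r.get_obs();T=T_tool(o);Q=restR(-.175);print("tcp in rest0",(Q.T@(T[:3,3]-O)).round(1),(Q.T@o["wrist_force"]).round(1),o["opening"].round(1),o["finger_force"])
p,d=r.camera("wrist");cv2.imwrite(f"pics/{sys.argv[1]}.png",p[:,:,::-1])
a=p[:,332:352].astype(int).mean(1).astype(int);print([(v,*a[v].tolist()) for v in range(185,199)])
E
python3 m.py w6
```

```text
clock: 7.9
position: [666.0, -44.1, 119.6]
orientation: [0.022, 0.974, -0.086, 0.208]
wrist_force: [-8.1, 6.8, 3.5]
opening: 44.4
finger_force: 4.4Traceback (most recent call last):
  File "m.py", line 4, in <module>
    o=r.get_obs();T=T_tool(o);Q=restR(-.175);print("tcp in rest0",(Q.T@(T[:3,3]-O)).round(1),(Q.T@o["wrist_force"]).round(1),o["opening"].round(1),o["finger_force"])
                                                                                                                             ^^^^^^^^^^^^^^^^^^
AttributeError: 'float' object has no attribute 'round'
```

```bash
sed -i 's/o\["opening"\].round(1)/o["opening"]/' m.py; python3 m.py w6; python3 -m crank '[[0,0,0,1,0,0,0.03],[0,0,0,2,0,0,0.03],[0,0,0,2,0,0,0.03],[0,0,0,2,0,0,0.03]]';python3 m.py w7
```

```text
tcp in rest0 [108.4   6.2  -8.7] [-6.8  5.3  7. ] 44.37821565378528 4.416095602791756
[(185, 62, 104, 168), (186, 61, 103, 168), (187, 61, 104, 168), (188, 62, 104, 169), (189, 66, 107, 170), (190, 111, 136, 187), (191, 203, 206, 225), (192, 242, 238, 241), (193, 218, 211, 214), (194, 85, 82, 84), (195, 35, 34, 37), (196, 39, 38, 41), (197, 41, 39, 42), (198, 38, 37, 39)]
clock: 8.45
position: [667.8, -44.4, 120.4]
orientation: [0.022, 0.974, -0.086, 0.208]
wrist_force: [-8.2, 7.0, 3.6]
opening: 44.3
finger_force: 4.3
tcp in rest0 [110.5   6.2  -8.7] [-6.9  5.5  7.2] 44.25684523629485 4.3498467723838985
[(185, 61, 102, 167), (186, 61, 102, 167), (187, 61, 102, 167), (188, 61, 102, 167), (189, 61, 103, 167), (190, 61, 103, 168), (191, 61, 104, 168), (192, 60, 101, 164), (193, 51, 82, 133), (194, 34, 39, 55), (195, 35, 33, 36), (196, 40, 38, 41), (197, 41, 39, 41), (198, 37, 37, 39)]
```

```bash
cat > t.py <<'E'
import sys
from h import *
c=r.calibration("wrist")
H=c["hand_eye"]
def tx(v): # tool x at face plane tool z=-20.3 (11.5 out, tcp at -8.8)
    k=np.array([0,-(v-c["cy"])/c["fy"],-1]);D=H[:3,:3]@k;t=(-20.3-H[2,3])/D[2];return H[0,3]+t*D[0]
for n in sys.argv[1:]:
    u=(370 if n in("w3","w4") else 350 if n=="w5" else 332)
    a=cv2.imread(f"pics/{n}.png")[:,u:u+20].astype(float).mean(1);red=a[:,2];blu=a[:,0]
    def cross(s,lo,hi,th):
        for v in range(lo,hi):
            if (s[v]-th)*(s[v+1]-th)<=0: return v+(th-s[v])/(s[v+1]-s[v])
    top=cross(red,130,175,150); bot=cross(red,top.__int__()+4,200,150); sl=cross(blu,int(top)+10,205,110)
    print(n,top,bot,sl,"tape top - sleeve mm",tx(top)-tx(sl), "tape width" , tx(top)-tx(bot) if bot else None)
E
python3 t.py w3 w4 w5 w6 w7
```

```text
w3 146.33850129198967 183.5 192.90120883701542 tape top - sleeve mm 14.943434979659173 tape width 11.835826310849725
w4 155.32986472424557 None 192.43478260869566 tape top - sleeve mm 11.988057291224088 tape width None
w5 151.9751707014277 188.87600246761258 193.4298293891029 tape top - sleeve mm 13.368853011107383 tape width 11.856358714302758
w6 153.57413509060956 190.4206821873308 193.80199539524176 tape top - sleeve mm 12.993494404292257 tape width 11.868687216284947
w7 160.11684275947795 None 193.3026400515132 tape top - sleeve mm 10.770088025629896 tape width None
```

```bash
python3 -m crank '[[0,0,0,-1.1,0,0,0.03],[0,0,0,-1.1,0,0,0.03],[0,0,0,-1.1,0,0,0.03]]';python3 m.py w8|head -1; python3 t.py w8
```

```text
clock: 8.88
position: [667.7, -44.4, 120.4]
orientation: [0.022, 0.974, -0.086, 0.209]
wrist_force: [-5.0, 5.3, 2.5]
opening: 44.1
finger_force: 3.3
tcp in rest0 [110.4   6.2  -8.7] [-4.2  4.3  4.8] 44.08232442971719 3.281409359187819
w8 159.7010062290369 None 193.0080064051241 tape top - sleeve mm 10.80323601973599 tape width None
```

```bash
python3 -m crank '[[0,0,0,-1,0,0,0.03],[0,0,0,-1,0,0,0.03],[0,0,0,-1,0,0,0.03]]';python3 m.py w9|head -1; python3 t.py w9
```

```text
clock: 9.3
position: [667.7, -44.4, 120.4]
orientation: [0.022, 0.974, -0.086, 0.21]
wrist_force: [-1.7, 5.4, 1.7]
opening: 44.1
finger_force: 2.0
tcp in rest0 [110.4   6.3  -8.6] [-1.6  5.   2.6] 44.07456048434487 2.0079866208834574
w9 159.3608870967742 None 192.62166962699823 tape top - sleeve mm 10.78191931638451 tape width None
```

```bash
python3 -m crank '[[0,0,0,-1,0,0,0.03],[0,0,0,-2,0,0,0.03],[0,0,0,-2,0,0,0.03],[0,0,0,-2,0,0,0.03]]';python3 m.py w10|head -1; python3 t.py w10
```

```text
clock: 9.85
position: [666.1, -44.4, 119.6]
orientation: [0.022, 0.974, -0.086, 0.21]
wrist_force: [0.7, 1.4, 1.2]
opening: 44.0
finger_force: 0.9
tcp in rest0 [108.6   6.   -8.7] [0.9 1.5 0.9] 44.013070476261454 0.9161931222479325
w10 153.7018216682646 None 188.01592356687897 tape top - sleeve mm 11.03246785443286 tape width None
```

```bash
python3 -m crank '[[0,0,0,-0.5,0,0,-0.02],[0,0,0,-1,0,0,-0.02],[0,0,0,-1,0,0,-0.02],[0,0,0,-1,0,0,-0.02]]';python3 m.py w11|head -1; python3 t.py w11
```

```text
clock: 10.4
position: [664.9, -44.1, 118.9]
orientation: [0.022, 0.974, -0.086, 0.21]
wrist_force: [0.9, 0.7, 0.1]
opening: 41.7
finger_force: 0.9
tcp in rest0 [107.2   6.1  -8.8] [ 0.7  0.8 -0.3] 41.66725834061726 0.8928889967501163
w11 149.34072164948455 None 184.372801082544 tape top - sleeve mm 11.191730764485534 tape width None
```

```bash
python3 -m crank '[[0,0,0,-1,0,0,-0.05],[0,0,0,-1,0,0,-0.1],[0,0,0,-1,0,0,-1],[0,0,0,-1,0,0,-1],[0,0,0,-1,0,0,-1]]';python3 m.py w12|head -1; python3 t.py w12
```

```text
clock: 11.08
position: [663.4, -45.2, 119.0]
orientation: [0.023, 0.974, -0.086, 0.209]
wrist_force: [-4.7, -7.7, 8.2]
opening: 37.3
finger_force: 59.4
tcp in rest0 [106.1   4.7  -8.2] [ 0.5 -8.4  8.8] 37.34246001423895 59.41172540187836
w12 145.59195402298852 None 183.88425531914893 tape top - sleeve mm 12.192596635201603 tape width None
```

```bash
python3 - <<'E'
import cv2
a=cv2.imread("pics/w12.png")[130:390,220:420];cv2.imwrite("pics/w12c.png",cv2.resize(a,None,fx=2.3,fy=2.3,interpolation=cv2.INTER_CUBIC))
b=cv2.imread("pics/w12.png")[174:190,332:352].mean(1).astype(int);print(b.tolist())
E
```

```text
[[171, 106, 63], [171, 106, 63], [172, 106, 63], [172, 107, 63], [172, 107, 63], [173, 107, 63], [173, 107, 64], [174, 107, 65], [177, 115, 78], [161, 120, 101], [103, 93, 93], [48, 45, 47], [41, 38, 39], [44, 41, 42], [41, 38, 40], [38, 35, 36]]
```

View pics/w12c.png

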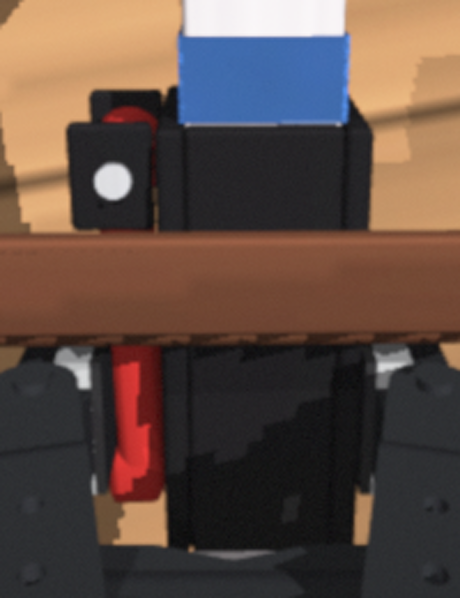

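The enlarged crop shows the lever lying flat along the sleeve with both pads clamped at 59 N. The tape meets the sleeve edge to about 0.3 mm (crop row 122). I'm handing in.

```bash
python3 -m crank '[[0,0,0,0,0,0,-1],[0,0,0,0,0,0,-1],[0,0,0,0,0,0,-1],[0,0,0,0,0,0,-1]]';python3 m.py w13|head -1; python3 t.py w13; python3 -c "
from workcell import r
print(r.sign_off())"
```

```text
clock: 11.62
position: [663.4, -45.2, 119.0]
orientation: [0.023, 0.974, -0.086, 0.209]
wrist_force: [-4.8, -6.9, 7.2]
opening: 37.4
finger_force: 59.4
tcp in rest0 [106.1   4.7  -8.2] [-0.1 -7.7  8. ] 37.433374847255195 59.41099941730499
w13 145.59111476758537 None 183.88530161427357 tape top - sleeve mm 12.193199299788049 tape width None
the job is handed in; nothing more can be done
None
```

The job is handed in at 11.6 s, with no verdict shown: the sleeve's top edge sits about 0.3 mm below the tape's lower edge, after overshooting it by about 1 mm and being worked back down while I shut the lever; the lever looks fully shut, the gripper holds the rest at 59 N, and I touched nothing else on the table.

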